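# Turn the sleeve rack to the right empty peg and hang the sanding sleeve on it

## Task

Put the sanding sleeve that stands in the round rimmed dish back on the rotary rack, on the empty peg of its own size (wide sleeve on the thick peg, narrow sleeve on the thin one); leave the sleeve on the square board where it is, and do not shift the other things on the bench. First turn the rack by the upright crank pin on top until that peg stands in the middle of the gap in the steel hoop. Then hang the sleeve by sliding it down the leaning peg until it rests on the peg's collar, let go, and leave that peg standing in the gap.

Things in the scene. Friction and masses are not known exactly. Their poses are not given: they have to be found in the camera images.
- stand: Fixed rack: round board (310 wide, top 118 up) on three legs. Origin on the turning axis at bench height; its -x axis points at the middle of the hoop's gap. The hoop is a level steel bar 10 thick, radius 119, centre 257 up, on posts at radius 147; open within 65 degrees either side of -x, it bars the pegs elsewhere.
- turret (a joint): Turn of the rack (rad), + counter-clockwise from above, travel -0.5 to 4.3: at 0 the thick empty peg is in the gap's middle, at 3.770 the thin one. Light friction (0.12 N m); it stays where left. Five pegs 72 degrees apart, collars at radius 62; the other three carry sleeves fixed to the rack.
- crank_pin (a point): Where to take the crank pin: on its centre line, 20 below its top. It is a round upright wooden dowel, 16 thick, clear from 272 to 315 above the bench, 50 from the turning axis on a level arm, 108 degrees from each empty peg; it moves round with the rack. Nothing else of the rack is higher than 272.
- thick_peg (a point): Empty thick peg of the rack, a wooden dowel 26 thick and 82 long with a round tip, leaning 30 degrees outward from vertical. Origin at the middle of its collar (48 wide), where a sleeve's end comes to rest, 160 above the bench; z runs up along the peg to its tip.
- thin_peg (a point): Empty thin peg of the rack, a wooden dowel 14 thick and 82 long with a round tip, leaning 30 degrees outward from vertical. Origin at the middle of its collar (36 wide), where a sleeve's end comes to rest, 160 above the bench; z runs up along the peg to its tip.
- wide_sleeve_center (a point): Centre (half-way up) of the loose wide sanding sleeve, a stiff brown tube 60 outside, 36 bore, 80 high, about 150 g, z along its bore, both ends alike. Starts upright, in the dish or on the board. When it is hung this point lies 40 up the peg from the collar.
- narrow_sleeve_center (a point): Centre (half-way up) of the loose narrow sanding sleeve, a stiff brown tube 46 outside, 24 bore, 80 high, about 150 g, z along its bore, both ends alike. Starts upright, in the dish or on the board. When it is hung this point lies 40 up the peg from the collar.
- dish: Fixed round dark wooden dish, 116 wide, rim 30 high, inner floor 16 above the bench; origin under its middle. The sleeve that stands in it is the one to hang. Dish and board change places between starts: one to the robot's left, one to its right.
- board: Fixed plain square plywood board, 105 by 105, 16 thick, no rim; origin under its middle. The sleeve that stands on it stays there. Fixed scrap boards and tools up to 120 high lie about on the bench between the places.
- mallet: Carver's mallet, 93x260x98 high, lying at the left bench edge; origin under its middle, handle along +y. Bystander.
- palm_handle: Wooden palm handle, 51 wide, 85 high, standing; origin under its middle. Bystander.
- relief: Carved relief 70x123x32, lying; origin under its middle. Bystander.
- glue_pot: Dark pot 88 wide, 76 high, behind the rack; origin under its middle. Bystander.

How it is judged:
On the way:
1. the empty peg of the size of the sleeve in the dish stands in the middle of the gap (within 0.2 rad), that sleeve still in the dish (((value of joint turret between -0.2 and 0.2 rad and horizontal distance between wide_sleeve_center and dish below 0.04 m) or (value of joint turret between 3.57 and 3.97 rad and horizontal distance between narrow_sleeve_center and dish below 0.04 m))), for 0.2 s.
At the end, for the whole second after the job is handed in: The dish's sleeve sits on the empty peg of its size: centre 34-47 mm up from the collar, within 11 mm of the axis, aligned within 0.2 rad, at rest; that peg is within 0.25 rad of the gap's middle; the other sleeve stands upright on the board, shifted less than 30 mm (((z of wide_sleeve_center in the frame of thick_peg between 0.034 and 0.047 m and x of wide_sleeve_center in the frame of thick_peg between -0.011 and 0.011 m and y of wide_sleeve_center in the frame of thick_peg between -0.011 and 0.011 m and angle between the z axis of wide_sleeve_center and the z axis of thick_peg, either way round below 0.2 rad and linear speed of wide_sleeve below 0.02 m/s and value of joint turret between -0.25 and 0.25 rad and horizontal distance between narrow_sleeve_center and board below 0.045 m and angle between narrow_sleeve_center's own z axis and vertical below 0.1 rad and distance of narrow_sleeve_center from where it was at the start of the episode below 0.03 m) or (z of narrow_sleeve_center in the frame of thin_peg between 0.034 and 0.047 m and x of narrow_sleeve_center in the frame of thin_peg between -0.011 and 0.011 m and y of narrow_sleeve_center in the frame of thin_peg between -0.011 and 0.011 m and angle between the z axis of narrow_sleeve_center and the z axis of thin_peg, either way round below 0.2 rad and linear speed of narrow_sleeve below 0.02 m/s and value of joint turret between 3.52 and 4.02 rad and horizontal distance between wide_sleeve_center and board below 0.045 m and angle between wide_sleeve_center's own z axis and vertical below 0.1 rad and distance of wide_sleeve_center from where it was at the start of the episode below 0.03 m))); the robot touches nothing.
It fails at once if a bystander is shifted by more than 40 mm (distance of any of mallet, palm_handle, relief, glue_pot from where it was at the start of the episode above 0.04 m).
It also fails if it takes over 64 s, if anything falls off the work surface, if the arm or the gripper's body presses on something with over 40 N, if the wrist force passes 120 N, or if a joint passes its speed limit or range.

## Robot

A 6-joint arm with a two-finger parallel gripper is mounted at the origin on the work surface; the furniture and walls round the work are solid. World frame = base frame: x ahead of the robot, y to its left, z up, the work surface at z = 0. Lengths are in m, angles in rad, forces in N, time in s.
With the tool pointing down it reaches from about 0.275 to 0.875 m from the base axis. Payload 12.5 kg.
Tool frame: the origin (TCP) lies midway between the tips of the shut fingers; the grasp point (between the pads) lies 19 mm behind it; z points along the fingers, y is the direction in which the jaws open and shut (so a half turn about z gives the same grasp; the last joint's range is limited). The gripper opens to 85 mm and grips with 20 to 120 N. Pads are 22 mm wide; open, the fingers measure 114 mm over their backs; the gripper's body (76 mm by 85 mm) begins 54 mm behind the grasp point. The pads swing forward as they close: fully open they stand 13 mm farther back than shut.
Start: joints at [-1.273, 0.351, 1.652, -0, 1.139, -0.085], TCP at [0.205, -0.51, 0.231] pointing down, gripper open.
Joint ranges: [-2.75, 2.75], [-0.79, 2.1], [0.01, 2.65], [-1.57, 4.71], [0.07, 3.14], [-2.87, 2.87]. Speed limits (rad/s): [2.22, 2.22, 2.79, 3.14, 3.14, 3.14].

## Interface

Orientations are given as a unit quaternion [w, x, y, z].
In Python, from station import env, imaging, job gives the robot as it stands. The module is installed in compiled form; this text tells all that it offers.
- The arm moves only by the shell command python3 -m creep 'ROWS' [FORCE]. ROWS is JSON, a list that holds one entry, the list of rows, each a list of 7 numbers: the opening, from 0 (shut) to 1 (fully open), then the shift along the tool's x, y, z in m, then the turn, a rotation vector about the tool's x, y, z in degrees. In form: [[[grip, x, y, z, wx, wy, wz], ...]]. A call has 1 to 12 rows; each row is the pose to reach, as a shift and turn from the pose measured when the call began, along the tool's axes at that moment; what a row does not reach only later rows make up. A row lasts 1/8 s, in which the tool goes at most 62.5 mm and 10.7 degrees, less where a joint would pass 70% of its speed; a pose out of reach is approached as far as the arm can. A call with a gripper value outside its range is refused whole. The fingers move at their own pace and stop on an object; FORCE is the grip in N (left out, the last holds). Time passes only in rows, so rows that repeat a pose let the fingers close. It gives the time, the measured TCP pose, the force and the opening at its end, in the units of the state.
- env.observe(): the state, without advancing time (a new reading comes with each control period).
- imaging.grab_frame(name): name is "side" or "top" or "wrist"; returns a dict with "image" (400x640x3 uint8, blue, green, red), "depth" (400x640 float32, m along the optical axis (not along the pixel's ray), 0 where there is no reading), "camera_matrix" (3x3 intrinsics, pixels), "k1" (the pictures are not rectified: a ray, as slopes to the right and down, at radius r is drawn at 1 + k1 r^2 times it, then the intrinsics apply), "R" (3x3) and "t" (3): a world point X has camera coordinates R X + t; the wrist camera has in their place "T_tool_cam" (4x4, takes a point from camera to tool coordinates, whose origin is the TCP and whose axes are the flange's). Camera axes: x right, y down, z forward; pixel columns grow to the right and rows downward; lengths in m; the calibration is good to about 2 mm. A picture is of the moment at which its call begins: read the wrist's pose just before it.
- job.job_done(): hands the job in, once; it reports no verdict.
The state is a dict: "t": time; "joints": joint angles; "joint_velocities": joint speeds; "joint_efforts": joint torques, N m; "tcp_pos": TCP position; "orientation": TCP orientation; "wrist_force": force on the tool from outside, world axes, zero at the start; "moment": the same for the moment, N m; "grip_width": finger opening in m.
Only numpy, scipy, OpenCV 4.12 (cv2) and the standard library are available. Lean on these libraries where they do the work, as an engineer would, in place of code of your own. Each camera call takes 0.05 s, during which the arm holds its last target. There are 200 camera calls.

## Working session

There is one attempt and no reset: what is moved stays moved. The work goes in short steps, Python scripts to look and compute and a shell command to move; the robot and the scene stay as the last step left them, time stands still between calls to the robot, and variables do not carry over. Pictures are saved under pics/ and viewed, about 8 in all and at most 12, crops included, and the job is handed in when it is done.

```bash
mkdir -p pics; cat > h.py <<'E'
import numpy as np, cv2
from station import env, imaging, job
from scipy.spatial.transform import Rotation as Ro
def grab(n):
    s=env.observe(); f=imaging.grab_frame(n)
    if n=="wrist":
        q=s["orientation"]; T=np.eye(4); T[:3,:3]=Ro.from_quat([q[1],q[2],q[3],q[0]]).as_matrix(); T[:3,3]=s["tcp_pos"]
        W=T@np.array(f["T_tool_cam"]); f["R"]=W[:3,:3].T; f["t"]=-W[:3,:3].T@W[:3,3]
    f["R"]=np.array(f["R"]);f["t"]=np.array(f["t"]).ravel(); return f
def rays(f,uv):
    K=np.array(f["camera_matrix"]); uv=np.asarray(uv,float).reshape(-1,1,2)
    n=cv2.undistortPoints(uv,K,np.array([f["k1"],0,0,0.]),).reshape(-1,2)
    d=np.c_[n,np.ones(len(n))]
    return -f["R"].T@f["t"], d@f["R"]   # origin, world dirs with unit optical depth
def onplane(f,uv,z):
    o,d=rays(f,uv); return o+d*((z-o[2])/d[:,2])[:,None]
def cloud(f):
    h,w=f["depth"].shape; u,v=np.meshgrid(np.arange(w),np.arange(h))
    o,d=rays(f,np.c_[u.ravel(),v.ravel()]); return (o+d*f["depth"].reshape(-1,1)).reshape(h,w,3)
def proj(f,X):
    c=np.asarray(X)@f["R"].T+f["t"]; n=c[:,:2]/c[:,2:]; r=(n**2).sum(1,keepdims=True); n=n*(1+f["k1"]*r)
    K=np.array(f["camera_matrix"]); return n@K[:2,:2].T+K[:2,2]
def toolshift(dw):
    s=env.observe(); q=s["orientation"]; return Ro.from_quat([q[1],q[2],q[3],q[0]]).inv().apply(dw)
E
python3 - <<'E'
from h import *
s=env.observe(); print({k:np.round(v,3) for k,v in s.items()})
for n in("top","side"):
    f=grab(n); cv2.imwrite(f"pics/{n}0.png",f["image"]); print(n,-f["R"].T@f["t"],f["R"][2]); np.save(n+"0.npy",f,allow_pickle=True)
E
```

```text
{'t': np.float64(0.0), 'joints': array([-1.273,  0.351,  1.652,  0.   ,  1.139, -0.085]), 'joint_velocities': array([-0.001, -0.001,  0.001,  0.   ,  0.   , -0.   ]), 'joint_efforts': array([-2.000e-03, -5.061e+01, -2.914e+01, -0.000e+00,  4.000e-03,
       -0.000e+00]), 'tcp_pos': array([ 0.205, -0.51 ,  0.231]), 'orientation': array([-0.001,  0.982,  0.19 , -0.   ]), 'wrist_force': array([-0.312,  0.024,  0.173]), 'moment': array([ 0.014,  0.018, -0.028]), 'grip_width': np.float64(0.085)}
top [0.18154053 0.14022443 1.45101365] [ 0.26823835  0.0071252  -0.96332623]
side [0.42406111 0.88244123 1.28188417] [ 0.06937915 -0.55920149 -0.82612361]
```

View pics/top0.png

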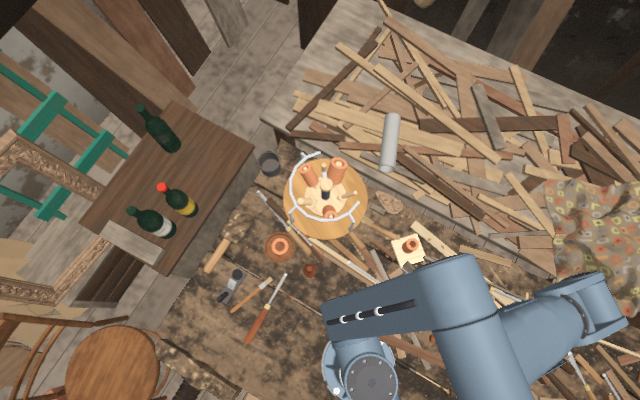

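View pics/side0.png

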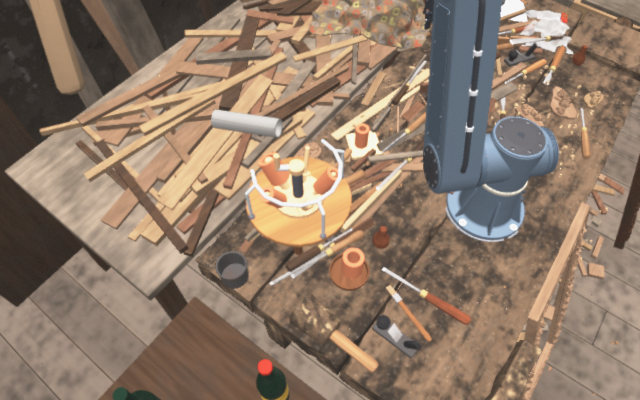

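Top view: rack at about (325,195), dish with sleeve (281,246), board with sleeve (410,245). Side view: rack (300,195), dish sleeve (352,262), board sleeve (362,135). Next I measure from depth, with crops of the rack.

```bash
python3 - <<'E'
from h import *
F={n:np.load(n+"0.npy",allow_pickle=True).item() for n in("top","side")}
def circ(P):
    A=np.c_[2*P[:,:2],np.ones(len(P))]; s=np.linalg.lstsq(A,(P[:,:2]**2).sum(1),rcond=None)[0]; return s[:2],np.sqrt(s[2]+s[:2]@s[:2])
g={"top":[(281,246),(410,245),(325,195)],"side":[(352,260),(362,135),(300,195)]}
for n,f in F.items():
    C=cloud(f)
    for i in range(2):
        p=onplane(f,[g[n][i]],.096)[0]
        d=np.linalg.norm(C[...,:2]-p[:2],axis=2)
        m=(d<.055)&(abs(C[...,2]-.096)<.006)
        P=C[m]
        hull=cv2.convexHull(P[:,:2].astype(np.float32))[:,0]
        print(n,"sleeve",i,p.round(3),m.sum(),"mean",P.mean(0).round(4),"hull circ",circ(hull),cv2.minEnclosingCircle(P[:,:2].astype(np.float32)))
    p=onplane(f,[g[n][2]],.118)[0]
    d=np.linalg.norm(C[...,:2]-p[:2],axis=2)
    m=(d<.22)&(abs(C[...,2]-.118)<.006); hull=cv2.convexHull(C[m][:,:2].astype(np.float32))[:,0]
    print(n,"board",m.sum(),circ(hull))
    m=(d<.2)&(C[...,2]>.295)&(C[...,2]<.33); P=C[m]; print(n,"pin",m.sum(),P.mean(0) if len(P) else 0, P[:,2].max() if len(P) else 0)
    m=(d<.2)&(abs(C[...,2]-.259)<.008)&(np.linalg.norm(C[...,:2]-p[:2],axis=2)>.09)
    P=C[m]; print(n,"hoop",m.sum(),circ(P)); np.save(n+"hoop.npy",P)
    u,v=g[n][2]; cr=f["image"][v-70:v+80,u-80:u+120]; cv2.imwrite(f"pics/{n}c.png",cv2.resize(cr,None,fx=4,fy=4,interpolation=cv2.INTER_CUBIC))
E
```

```text
top sleeve 0 [0.404 0.272 0.096] 141 mean [0.4034 0.2756 0.095 ] hull circ (array([0.40372343, 0.27576121]), np.float64(0.02934092253223497)) ((0.40311381220817566, 0.27623066306114197), 0.030404336750507355)
top sleeve 1 [ 0.407 -0.188  0.096] 97 mean [ 0.4104 -0.1963  0.0948] hull circ (array([ 0.4113553 , -0.19580263]), np.float64(0.02239446365967078)) ((0.41062602400779724, -0.1969389170408249), 0.023824745789170265)
top board 2732 (array([0.57732636, 0.11326565]), np.float64(0.15363662059073746))
top pin 29 [0.62593722 0.12045824 0.31047356] 0.31698001044623414
top hoop 459 (array([0.57722421, 0.11292901]), np.float64(0.11761915048820093))
side sleeve 0 [0.408 0.289 0.096] 229 mean [0.4067 0.2785 0.095 ] hull circ (array([0.40703588, 0.27790361]), np.float64(0.02948769662823891)) ((0.40751442313194275, 0.27786847949028015), 0.030635390430688858)
side sleeve 1 [ 0.411 -0.164  0.096] 83 mean [ 0.4134 -0.1922  0.094 ] hull circ (array([ 0.41416004, -0.19170311]), np.float64(0.02241396057218516)) ((0.41382330656051636, -0.19134379923343658), 0.024026954546570778)
side board 3719 (array([0.57992082, 0.11681197]), np.float64(0.15305336256811689))
side pin 48 [0.62990775 0.1269024  0.30771501] 0.3163526176092777
side hoop 634 (array([0.58084439, 0.11745531]), np.float64(0.11722980621177904))
```

View pics/topc.png

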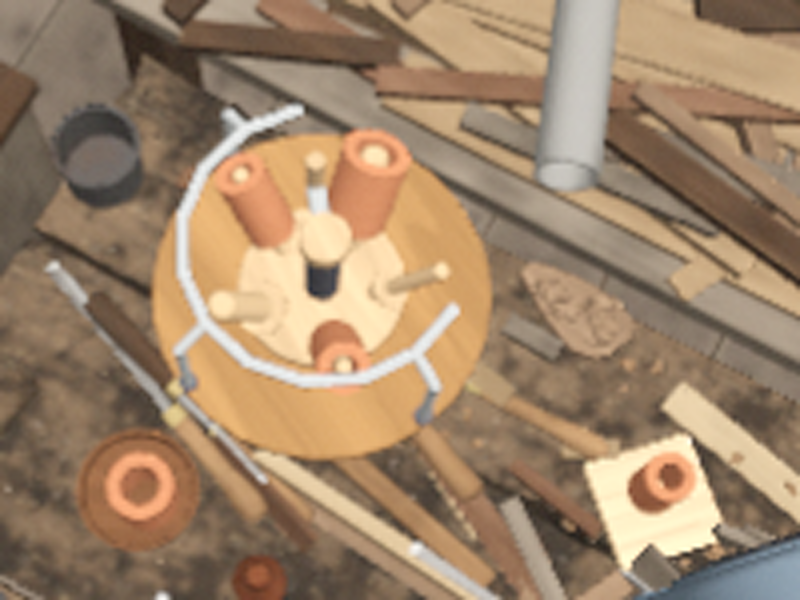

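View pics/sidec.png

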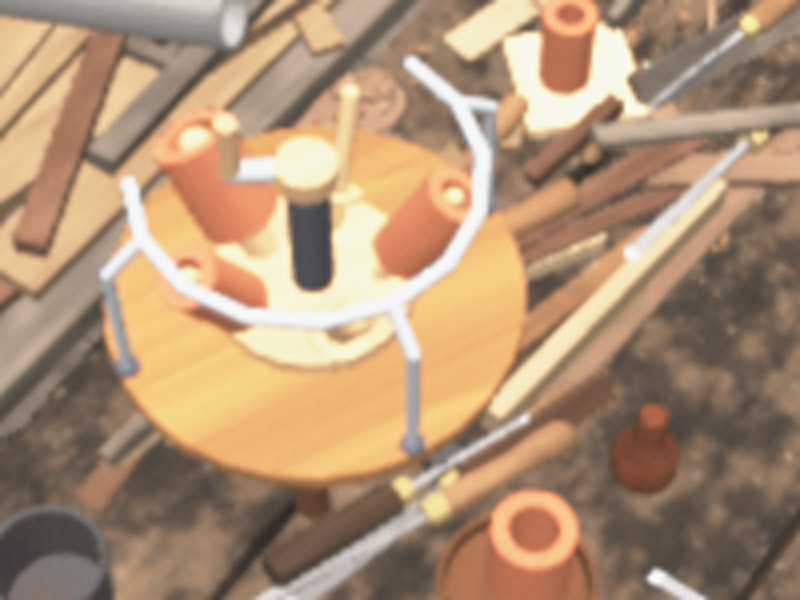

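Dish sleeve is wide (radius 29.5), so it goes on the thick peg. Next I get the gap direction, the turret angle, and the grey pipe's height.

```bash
python3 - <<'E'
from h import *
c=np.array([.579,.115])
for n,px in(("top",(388,145)),("side",(245,125))):
    f=np.load(n+"0.npy",allow_pickle=True).item(); C=cloud(f)
    P=np.load(n+"hoop.npy"); r=P[:,:2]-(c+np.array([-.0015,-.002])*(1 if n=="top" else -1)); R=np.linalg.norm(r,axis=1); a=np.degrees(np.arctan2(r[:,1],r[:,0]))[(R>.105)&(R<.13)]
    h,_=np.histogram(a,bins=np.arange(-180,181,5)); a=np.sort(a%360); g=np.diff(a); i=g.argmax(); print(n,"gap from",a[i]," to",a[i+1], h)
    k=np.linalg.norm(C[...,:2]-c,axis=2)
    for nm,lo in(("pin",.295),):
        m=(k<.08)&(C[...,2]>lo)&(C[...,2]<.33);q=np.median(C[m][:,:2],0)-c; print(nm,m.sum(),q,np.degrees(np.arctan2(q[1],q[0])),np.hypot(*q))
    u,v=px; print("pipe",C[v-8:v+9:8,u-8:u+9:8].reshape(-1,3).round(2).tolist())
    # high stuff: max heights map around work
    for (a0,b0) in((.4,.28),(.41,-.19)):
        d=np.linalg.norm(C[...,:2]-[a0,b0],axis=2); print("zmax near",C[(d<.12)&(d>.035)][:,2].max())
q=env.observe()["orientation"]; print(Ro.from_quat([q[1],q[2],q[3],q[0]]).as_matrix().round(3), toolshift([.626-.205,.124+.51,.0]))
E
```

```text
top gap from 85.79060435162066  to 87.58095912102877 [ 9 10 11 10 10  9 11 17  9  9 11  9  4  0  0  0  0  0  0  0  0  0  0  0
  0  0  0  0  0  0  0  0  0  0  0  0  0  2  9  9  9  9 10  9  9  9 11  9
  8  8  9 10  9  9  9  9  8 10  9  8 12 14 11  9 10  8  9 10 10 10 11  9]
pin 29 [0.0458983  0.00514778] 6.399340470122662 0.04618607349982487
pipe [[0.88, -0.12, -0.02], [0.79, -0.11, 0.18], [0.79, -0.14, 0.17], [0.81, -0.1, 0.06], [0.75, -0.11, 0.19], [0.76, -0.14, 0.18], [0.73, -0.09, 0.16], [0.72, -0.11, 0.19], [0.73, -0.14, 0.17]]
zmax near 0.25240790740969254
zmax near 0.07741568940322341
side gap from 226.66723142691424  to 228.7109503473374 [13 10 12 14  7 13 12 16 13 10 14 11  4  0  0  0  0  0  0  0  0  0  0  0
  0  0  0  0  0  0  0  0  0  0  0  0  0  2  8 11  9 11 20 15 13 11 14 15
 13 13 16 16 16 16 16 15 15 15 16 14 20 24 13 14 14 13 14 12 11 13 12 11]
pin 48 [0.05107975 0.01303676] 14.31757832742296 0.05271714889501692
pipe [[0.8, -0.12, 0.18], [0.78, -0.12, 0.18], [0.75, -0.12, 0.18], [0.8, -0.1, 0.16], [0.78, -0.1, 0.17], [0.75, -0.1, 0.17], [0.86, -0.22, -0.02], [0.8, -0.16, 0.06], [0.75, -0.08, 0.15]]
zmax near 0.2541472018196871
zmax near 0.07334167747456166
[[ 0.928  0.374 -0.   ]
 [ 0.374 -0.928  0.001]
 [ 0.    -0.001 -1.   ]] [ 6.27341892e-01 -4.30858312e-01  5.15179704e-04]
```

Gap middle is at −55° (world), the pin at about +10°, so the turret is at about +173° and must turn −173°. The rack axis is about (0.579, 0.115). I go up and over to the pin.

```bash
python3 -m creep '[[[0.5,0,0,-0.06,0,0,0],[0.5,0.02,-0.013,-0.12,0,0,0],[0.5,0.06,-0.04,-0.17,0,0,0],[0.5,0.11,-0.075,-0.17,0,0,0],[0.5,0.16,-0.11,-0.17,0,0,0],[0.5,0.21,-0.145,-0.17,0,0,0],[0.5,0.26,-0.18,-0.17,0,0,0],[0.5,0.31,-0.21,-0.17,0,0,0],[0.5,0.36,-0.245,-0.17,0,0,0],[0.5,0.41,-0.28,-0.17,0,0,0],[0.5,0.46,-0.315,-0.17,0,0,0],[0.5,0.51,-0.35,-0.17,0,0,0]]]'
python3 - <<'E'
from h import *
s=env.observe();print(s["t"],s["tcp_pos"],s["joints"].round(2)); print(toolshift(np.array([.628,.1237,.40])-s["tcp_pos"]))
E
```

```text
t: 1.6
tcp_pos: [0.5485, 0.007, 0.401]
orientation: [-0.001, 0.982, 0.19, -0.0]
wrist_force: [0.8, -1.1, 1.0]
grip_width: 0.0424
1.6 [0.54850531 0.00704467 0.40102831] [-0.07  0.23  1.4   0.    1.51  1.12]
[ 0.11732703 -0.07849911  0.00108895]
```

```bash
python3 -m creep '[[[0.5,0.05,-0.03,0,0,0,0],[0.5,0.1,-0.065,0,0,0,0],[0.5,0.117,-0.078,0,0,0,0],[0.5,0.117,-0.078,0,0,0,0],[0.5,0.117,-0.078,0,0,0,0]]]'
python3 - <<'E'
from h import *
f=grab("wrist"); C=cloud(f); s=env.observe(); print(s["tcp_pos"])
k=np.linalg.norm(C[...,:2]-[.628,.1237],axis=2)
m=(k<.05)&(C[...,2]>.29)&(C[...,2]<.33); P=C[m]; print("pin",m.sum(),P[:,:2].mean(0),np.median(P[:,:2],0),P[:,2].max(),np.median(P[:,2]))
t=m&(C[...,2]>.310); print("top",t.sum(),cv2.minEnclosingCircle(C[t][:,:2].astype(np.float32)),proj(f,[[.628,.1237,.315]]))
cv2.imwrite("pics/w1.png",f["image"])
E
```

```text
t: 2.22
tcp_pos: [0.6276, 0.1224, 0.401]
orientation: [-0.0, 0.982, 0.19, -0.0]
wrist_force: [-0.8, 0.6, 0.7]
grip_width: 0.0429
[0.62753274 0.12219096 0.40124472]
pin 581 [0.63235214 0.12326228] [0.63290213 0.12329009] 0.3168448813695018 0.3141805211951317
top 422 ((0.6303272247314453, 0.1222161129117012), 0.008064941503107548) [[314.92621279 210.52661065]]
```

View pics/w1.png

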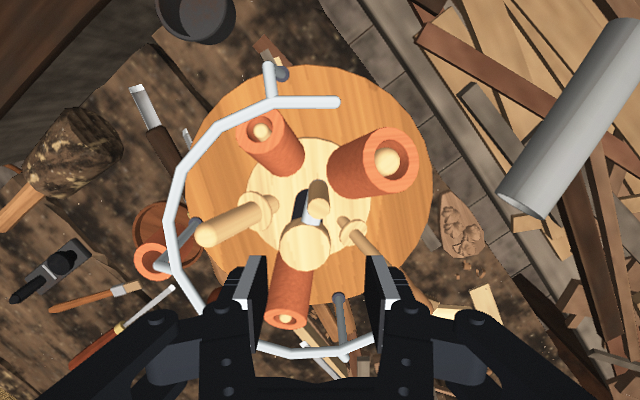

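Wrist view: the pin top at about (317,195) lies between the fingers, measured at (0.630, 0.122). Descend, grip, and refine the axis from the same frame type.

```bash
python3 - <<'E'
from h import *
f=grab("wrist"); C=cloud(f)
c=np.array([.579,.115]); r=np.linalg.norm(C[...,:2]-c,axis=2)
m=(abs(C[...,2]-.259)<.006)&(r>.1)&(r<.135); P=C[m][:,:2]
A=np.c_[2*P,np.ones(len(P))]; s=np.linalg.lstsq(A,(P**2).sum(1),rcond=None)[0]; print("hoop",s[:2],np.sqrt(s[2]+s[:2]@s[:2]))
a=np.degrees(np.arctan2(*(P-s[:2]).T[::-1])); print(np.histogram(a,np.arange(-180,181,5))[0])
E
python3 -m creep '[[[0.5,0.0025,0.001,0.05,0,0,0],[0.5,0.0025,0.001,0.09,0,0,0],[0.5,0.0025,0.001,0.117,0,0,0],[0.5,0.0025,0.001,0.117,0,0,0],[0,0.0025,0.001,0.117,0,0,0],[0,0.0025,0.001,0.117,0,0,0],[0,0.0025,0.001,0.117,0,0,0],[0,0.0025,0.001,0.117,0,0,0]]]' 30
```

```text
hoop [0.58214358 0.11465859] 0.1165438279869205
[118 118 120 123 113 121 120 141 117 118 114   4   0   0   0   0   0   0
   0   0   0   0   0   0   0   0   0   0   0   0   0   0   0   0   0   0
   0  43 188 186 180 186 289 190 174 170 171 172 167 160 154 146 144 139
 132 144 143 143 135 132 142 169 127 118 115  69   0   0   0   0   0  42]
t: 3.32
tcp_pos: [0.6308, 0.122, 0.2864]
orientation: [-0.0, 0.982, 0.19, 0.001]
wrist_force: [-1.1, -1.7, 6.5]
grip_width: 0.0151
```

Gripped (15 mm). Turn clockwise along the 50 mm arc, the first half first.

```bash
python3 -m creep '[[[0,-0.0052,0.0129,0,0,0,0],[0,-0.0132,0.0233,0,0,0,0],[0,-0.0235,0.0312,0,0,0,0],[0,-0.0356,0.0362,0,0,0,0],[0,-0.0485,0.0379,0,0,0,0],[0,-0.0485,0.0379,0,0,0,0]]]'
```

```text
t: 4.08
tcp_pos: [0.6, 0.0682, 0.2868]
orientation: [0.0, 0.982, 0.189, 0.002]
wrist_force: [2.3, -3.3, -2.2]
grip_width: 0.0149
```

```bash
python3 -m creep '[[[0,-0.0129,-0.0017,0,0,0,0],[0,-0.025,-0.0067,0,0,0,0],[0,-0.0354,-0.0146,0,0,0,0],[0,-0.0433,-0.025,0,0,0,0],[0,-0.0483,-0.0371,0,0,0,0],[0,-0.05,-0.05,0,0,0,0],[0,-0.0496,-0.0561,0,0,0,0],[0,-0.0496,-0.0561,0,0,0,0],[0,-0.0496,-0.0561,0,0,0,0]]]'
```

```text
t: 5.2
tcp_pos: [0.53, 0.1011, 0.2866]
orientation: [0.001, 0.982, 0.189, -0.003]
wrist_force: [-22.8, -8.2, 8.9]
grip_width: 0.0146
```

```bash
python3 -m creep '[[[0.4,0,0,0,0,0,0],[0.4,0,0,0,0,0,0],[0.4,0,0,0,0,0,0],[0.4,0,0,-0.06,0,0,0],[0.4,0,0,-0.12,0,0,0],[0.4,0,0,-0.15,0,0,0],[0.8,0,0,-0.15,0,0,0],[0.8,0,0,-0.15,0,0,0]]]'
cat > chk.py <<'E'
from h import *
import sys
f=grab("wrist"); C=cloud(f); s=env.observe(); print(s["tcp_pos"])
cv2.imwrite("pics/%s.png"%sys.argv[1],f["image"])
c=np.array([.581,.115]); r=np.linalg.norm(C[...,:2]-c,axis=2)
m=(abs(C[...,2]-.259)<.006)&(r>.1)&(r<.135); P=C[m][:,:2]
A=np.c_[2*P,np.ones(len(P))]; x=np.linalg.lstsq(A,(P**2).sum(1),rcond=None)[0]; print("hoop",x[:2],np.sqrt(x[2]+x[:2]@x[:2]))
a=np.degrees(np.arctan2(*(P-x[:2]).T[::-1])); h=np.histogram(a,np.arange(-180,181,5))[0]; print(h)
m=(r<.07)&(C[...,2]>.310)&(C[...,2]<.32); print("pin",m.sum(),cv2.minEnclosingCircle(C[m][:,:2].astype(np.float32)))
# thick peg: points in sector -57+-25, above collar
d=C[...,:2]-c; ang=np.degrees(np.arctan2(d[...,1],d[...,0]))
m=(abs(ang+57)<25)&(C[...,2]>.175)&(C[...,2]<.235)&(r>.06)&(r<.13); P=C[m]
print("peg pts",len(P))
for lo in np.arange(.175,.245,.01):
    q=C[(abs(ang+57)<25)&(abs(C[...,2]-lo-.005)<.005)&(r>.06)&(r<.13)]
    if len(q)>20: e=q[:,:2].mean(0)-c; print(round(lo+.005,3),len(q),q.mean(0).round(4),"r",np.hypot(*e).round(4),"ang",np.degrees(np.arctan2(e[1],e[0])).round(1))
E
python3 chk.py w2
```

```text
t: 6.2
tcp_pos: [0.5306, 0.1015, 0.4354]
orientation: [0.0, 0.982, 0.189, -0.003]
wrist_force: [-0.3, -0.5, 0.5]
grip_width: 0.0675
[0.53048878 0.10143102 0.43512312]
hoop [0.58008582 0.11497695] 0.11574707210679375
[108 107 111 107 113 108 105 152 111 110 113 116  69   0   0   0   0   0
   0   0   0   0   0   0   0   0   0   0   0   0   0   0   0   0   0   0
   0   0   0   0   0   0   0   0   0   0  28 130 176 176 163 158 162 157
 154 157 150 145 128 127 151 170 128 125 119 121 119 110 111 113 115 111]
pin 331 ((0.5325091481208801, 0.10292588919401169), 0.007928814738988876)
peg pts 1421
0.18 122 [0.6152 0.0608 0.1809] r 0.0641 ang -57.7
0.19 184 [0.6177 0.0577 0.1901] r 0.068 ang -57.3
0.2 192 [0.6199 0.0524 0.2001] r 0.0737 ang -58.1
0.21 207 [0.6231 0.0473 0.2099] r 0.0797 ang -58.1
0.22 234 [0.6274 0.0413 0.2203] r 0.0871 ang -57.8
0.23 482 [0.631  0.0339 0.2292] r 0.0953 ang -58.3
```

View pics/w2.png

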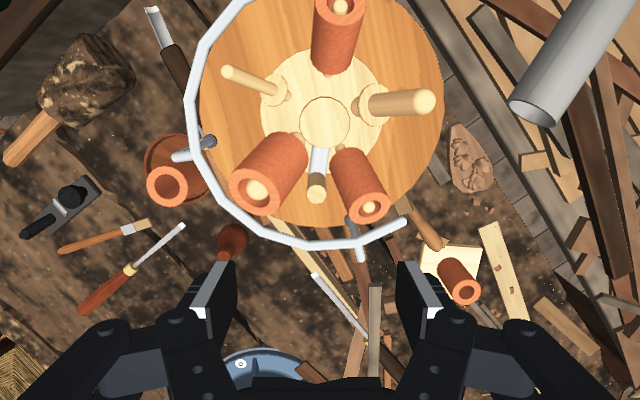

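Peg stands at −58° vs gap middle of about −56°: good. In the picture the thick peg points right at (400,103), the sleeve is in the dish at (167,187), and the palm handle is near (232,240). I move above the dish and check clearances.

```bash
python3 -m creep '[[[0.9,-0.006,-0.025,0,0,0,-10],[0.9,-0.012,-0.05,0,0,0,-20],[0.9,-0.018,-0.075,0,0,0,-30],[0.9,-0.024,-0.1,0,0,0,-40],[0.9,-0.030,-0.125,0,0,0,-50],[0.9,-0.036,-0.150,0,0,0,-60],[0.9,-0.042,-0.175,0,0,0,-70],[0.9,-0.048,-0.2,0,0,0,-80],[1,-0.051,-0.21,0.05,0,0,-90],[1,-0.051,-0.21,0.10,0,0,-100],[1,-0.051,-0.21,0.13,0,0,-100],[1,-0.051,-0.21,0.13,0,0,-100]]]'
python3 - <<'E'
from h import *
s=env.observe(); print(s["joints"].round(2),s["grip_width"])
f=grab("wrist"); C=cloud(f); cv2.imwrite("pics/w3.png",f["image"]); print(np.array(f["T_tool_cam"]).round(3).tolist())
k=np.linalg.norm(C[...,:2]-[.405,.277],axis=2)
m=(k<.05)&(abs(C[...,2]-.096)<.005); P=C[m]; print("sleeve",m.sum(),P.mean(0),cv2.minEnclosingCircle(P[:,:2].astype(np.float32)))
tf=np.load("top0.npy",allow_pickle=True).item(); T=cloud(tf)
for D,n in((C,"wrist"),(T,"top")):
    c=np.array([.405,.277]); d=D[...,:2]-c; r=np.linalg.norm(d,axis=2); a=np.degrees(np.arctan2(d[...,1],d[...,0]))
    m=(r>.038)&(r<.11)&(D[...,2]>.035)&(D[...,2]<.2)
    for lo in range(-180,180,20):
        q=m&(a>=lo)&(a<lo+20)
        if q.sum()>5: print(n,lo,q.sum(),"rmin",r[q].min().round(3),"z",D[...,2][q].max().round(3))
E
```

```text
t: 7.75
tcp_pos: [0.403, 0.2765, 0.3032]
orientation: [-0.004, 0.486, 0.874, -0.005]
wrist_force: [-0.8, -0.9, -0.0]
grip_width: 0.0856
[ 0.51  0.17  1.7   0.    1.28 -0.05] 0.08558330989135529
[[-0.0, -0.955, -0.296, 0.076], [1.0, -0.0, -0.0, 0.001], [0.0, -0.296, 0.955, -0.143], [0.0, 0.0, 0.0, 1.0]]
sleeve 1747 [0.40510432 0.27817918 0.09549172] ((0.40543097257614136, 0.2776402533054352), 0.029921863228082657)
wrist -140 32 rmin 0.107 z 0.039
wrist -120 152 rmin 0.084 z 0.063
wrist -100 855 rmin 0.066 z 0.065
wrist -80 1298 rmin 0.057 z 0.12
wrist -60 1513 rmin 0.056 z 0.12
wrist -40 1827 rmin 0.057 z 0.2
wrist -20 1077 rmin 0.065 z 0.119
wrist 0 74 rmin 0.096 z 0.081
top -120 16 rmin 0.087 z 0.067
top -100 86 rmin 0.068 z 0.068
top -80 113 rmin 0.059 z 0.122
top -60 130 rmin 0.057 z 0.123
top -40 108 rmin 0.06 z 0.199
top -20 73 rmin 0.068 z 0.119
top 0 8 rmin 0.062 z 0.071
```

View pics/w3.png

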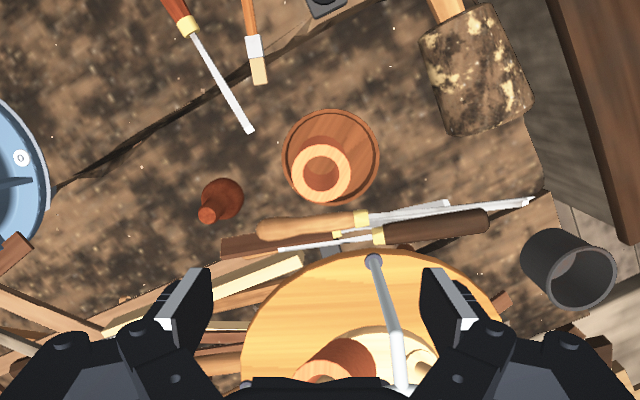

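Sleeve at (0.405, 0.278); finger sides (az 32°/212°) are clear. Descend and grip.

```bash
python3 -m creep '[[[1,0,0.0026,0.06,0,0,0],[1,0,0.0026,0.12,0,0,0],[1,0,0.0026,0.18,0,0,0],[1,0,0.0026,0.22,0,0,0],[1,0,0.0026,0.249,0,0,0],[1,0,0.0026,0.249,0,0,0],[0,0,0.0026,0.249,0,0,0],[0,0,0.0026,0.249,0,0,0],[0,0,0.0026,0.249,0,0,0],[0,0,0.0026,0.249,0,0,0]]]' 40
```

```text
t: 9.05
tcp_pos: [0.405, 0.2781, 0.0582]
orientation: [-0.002, 0.486, 0.874, -0.002]
wrist_force: [-2.1, -0.6, 6.1]
grip_width: 0.0606
```

```bash
python3 -m creep '[[[0,0,0,-0.05,0,0,0],[0,0,0,-0.11,0,0,0],[0,0,0,-0.17,0,0,0],[0,0,0,-0.23,0,0,0],[0,0,0,-0.29,0,0,0],[0,0,0,-0.34,0,0,0],[0,-0.04,0.006,-0.36,0,0,0],[0,-0.09,0.014,-0.36,0,5,0],[0,-0.14,0.022,-0.36,0,10,0],[0,-0.19,0.03,-0.36,0,15,0],[0,-0.24,0.038,-0.36,0,20,0],[0,-0.29,0.046,-0.36,0,25,0]]]'
cat > tgt.py <<'E'
from h import *
import sys
u=np.array([.2686,-.4217,.866]); col=np.array([.6138,.0627,.160])
if len(sys.argv)>2: col=col+np.array(eval(sys.argv[2]))
u/=np.linalg.norm(u); s=env.observe(); q=s["orientation"]; R=Ro.from_quat([q[1],q[2],q[3],q[0]])
y=np.array([.843,.537,0]);y/=np.linalg.norm(y); z=-u; G=np.c_[np.cross(y,z),y,z]
p=col+u*(float(sys.argv[1])+.002)
print("t",s["t"],"tcp",s["tcp_pos"],"grip",s["grip_width"],"joints",s["joints"].round(2),"F",np.round(s["wrist_force"],1))
print("shift",R.inv().apply(p-s["tcp_pos"]).round(4),"turn",(R.inv()*Ro.from_matrix(G)).as_rotvec(degrees=True).round(1))
d=s["tcp_pos"]-.002*u-col; print("sleeve along",(d@u).round(4),"perp",(d-(d@u)*u).round(4))
E
python3 tgt.py .25
```

```text
t: 10.55
tcp_pos: [0.5995, 0.055, 0.4192]
orientation: [-0.191, 0.475, 0.853, 0.104]
wrist_force: [1.1, 1.7, -0.8]
grip_width: 0.0605
t 10.55 tcp [0.59948334 0.05504671 0.41924848] grip 0.06049157640683675 joints [-0.13  0.47  1.09  0.35  1.86 -0.63] F [ 1.1  1.7 -0.8]
shift [-0.1324  0.0178 -0.017 ] turn [ 0.1  4.8 -0.7]
sleeve along 0.2219 perp [-0.0745  0.0868  0.0653]
```

```bash
python3 -m creep '[[[0,-0.05,0.006,-0.006,0,2,0],[0,-0.1,0.013,-0.012,0,4,0],[0,-0.1324,0.0178,-0.017,0.1,4.8,-0.7],[0,-0.1324,0.0178,-0.017,0.1,4.8,-0.7],[0,-0.1324,0.0178,-0.017,0.1,4.8,-0.7]]]'
python3 tgt.py .145
python3 - <<'E'
from h import *
import sys
f=grab("wrist"); C=cloud(f); cv2.imwrite("pics/w4.png",f["image"])
np.save("w4.npy",f,allow_pickle=True)
col=np.array([.6138,.0627,.160]);u=np.array([.2686,-.4217,.866]);u/=np.linalg.norm(u)
d=C-col; t=d@u; P=d-t[...,None]*u; r=np.linalg.norm(P,axis=2)
e1=np.array([.537,-.843,0]);e1=e1-(e1@u)*u;e1/=np.linalg.norm(e1);e2=np.cross(u,e1)
for lo in np.arange(.005,.09,.01):
    m=(t>lo)&(t<lo+.01)&(r<.025)
    if m.sum()>20:
        a=P[m]@e1;b=P[m]@e2; A=np.c_[2*a,2*b,np.ones(m.sum())]; s=np.linalg.lstsq(A,a*a+b*b,rcond=None)[0]
        print("peg",lo.round(3),m.sum(),"radial",a.min().round(4),a.max().round(4),"tang",b.min().round(4),b.max().round(4),"circle",s[:2].round(4),np.sqrt(s[2]+s[:2]@s[:2]).round(4))
print("tip max t",t[(r<.018)&(t<.11)].max())
E
```

```text
t: 11.18
tcp_pos: [0.6812, -0.0432, 0.3796]
orientation: [-0.226, 0.464, 0.847, 0.125]
wrist_force: [-0.2, -0.3, -0.6]
grip_width: 0.06
t 11.175 tcp [ 0.68116733 -0.04316181  0.37959553] grip 0.05998037164723316 joints [-0.26  0.73  0.77  0.38  2.01 -0.73] F [-0.2 -0.3 -0.6]
shift [-9.000e-04 -1.000e-04  1.059e-01] turn [0.1 0.1 0.1]
sleeve along 0.2509 perp [-0.0006  0.0008  0.0006]
peg 0.005 32 radial -0.0131 -0.0031 tang -0.0139 0.0112 circle [-0.0002 -0.0014] 0.0129
peg 0.015 36 radial -0.0132 -0.0039 tang -0.0123 0.0109 circle [-0.0002 -0.0015] 0.0128
peg 0.025 41 radial -0.0132 -0.0046 tang -0.0133 0.0107 circle [-0.     -0.0016] 0.0129
peg 0.035 43 radial -0.0131 -0.0039 tang -0.0139 0.0103 circle [-0.     -0.0016] 0.0129
peg 0.045 45 radial -0.013 -0.0026 tang -0.0134 0.0111 circle [ 0.     -0.0016] 0.013
peg 0.055 52 radial -0.0132 -0.0036 tang -0.0139 0.0107 circle [-0.0001 -0.0017] 0.0128
peg 0.065 135 radial -0.013 0.0075 tang -0.0146 0.0105 circle [-0.0002 -0.0017] 0.0122
peg 0.075 400 radial -0.0116 0.0069 tang -0.0134 0.0103 circle [-0.0015 -0.0016] 0.0076
tip max t 0.08350072912718595
```

View pics/w4.png

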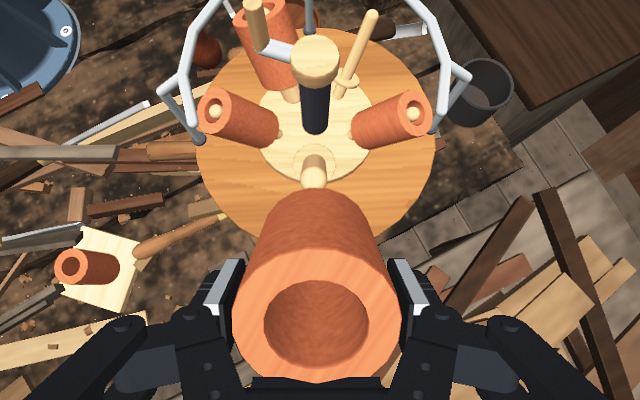

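Peg and sleeve line up (peg tip at (313,178), sleeve behind it); the peg lies 1.6 mm toward −tool y. Correct and slide down.

```bash
python3 -m creep '[[[0,-0.0009,-0.0017,0.03,0,0,0],[0,-0.0009,-0.0017,0.07,0,0,0],[0,-0.0009,-0.0017,0.1,0,0,0],[0,-0.0009,-0.0017,0.115,0,0,0],[0,-0.0009,-0.0017,0.130,0,0,0],[0,-0.0009,-0.0017,0.145,0,0,0],[0,-0.0009,-0.0017,0.16,0,0,0],[0,-0.0009,-0.0017,0.16,0,0,0]]]'
python3 tgt.py .042 '[-.0013,-.0008,0]'
```

```text
t: 12.22
tcp_pos: [0.6369, 0.0233, 0.2398]
orientation: [-0.226, 0.464, 0.847, 0.124]
wrist_force: [0.2, -0.2, -1.6]
grip_width: 0.0599
t 12.225 tcp [0.6369154  0.0233392  0.23979811] grip 0.05990639559607939 joints [-0.19  0.68  1.19  0.37  1.64 -0.8 ] F [ 0.2 -0.2 -1.6]
shift [-0.0003  0.0001  0.0479] turn [-0.   0.1  0.1]
sleeve along 0.0899 perp [-0.0003  0.0002  0.0002]
```

No contact; the sleeve is 32 mm onto the peg. Continue to just above the collar.

```bash
python3 -m creep '[[[0,0,0,0.015,0,0,0],[0,0,0,0.03,0,0,0],[0,0,0,0.04,0,0,0],[0,0,0,0.045,0,0,0],[0,0,0,0.049,0,0,0],[0,0,0,0.049,0,0,0],[0,0,0,0.049,0,0,0]]]'
python3 tgt.py .041 '[-.0013,-.0008,0]'
```

```text
t: 13.1
tcp_pos: [0.6239, 0.0439, 0.1976]
orientation: [-0.226, 0.464, 0.847, 0.124]
wrist_force: [-0.7, -0.3, -1.8]
grip_width: 0.0603
t 13.1 tcp [0.62389158 0.04390086 0.19756836] grip 0.06026069690423843 joints [-0.16  0.69  1.28  0.38  1.54 -0.82] F [-0.7 -0.3 -1.8]
shift [-0.0003  0.0001  0.0002] turn [0.  0.1 0.1]
sleeve along 0.0412 perp [-0.0002  0.0002  0.0002]
```

```bash
python3 -m creep '[[[0,0,0,0.0015,0,0,0],[0,0,0,0.0015,0,0,0],[0.85,0,0,0.0015,0,0,0],[0.9,0,0,0.0015,0,0,0],[0.9,0,0,0.0015,0,0,0],[0.9,0,0,-0.02,0,0,0],[0.9,0,0,-0.05,0,0,0],[0.9,0,0,-0.1,0,0,0],[0.9,0,0,-0.16,0,0,0],[0.9,0,0,-0.21,0,0,0],[0.9,0,0,-0.21,0,0,0]]]'
python3 - <<'E'
from h import *
f=grab("wrist"); C=cloud(f); cv2.imwrite("pics/w5.png",f["image"])
col=np.array([.6125,.0619,.160]);u=np.array([.2686,-.4217,.866]);u/=np.linalg.norm(u)
d=C-col; t=d@u; P=d-t[...,None]*u; r=np.linalg.norm(P,axis=2)
e1=np.array([.465,-.730,-.5]);e2=np.cross(u,e1)
m=(r<.045)&(t>.06)&(t<.1); print("top t",np.percentile(t[m&(r>.02)&(r<.028)&(t>.07)],[5,50,95]).round(4)," peg tip",t[m&(r<.008)].max().round(4))
m=(r<.045)&(abs(t-.08)<.004)&(r>.014); X=np.c_[P[m]@e1,P[m]@e2].astype(np.float32); print("ring",m.sum(),cv2.minEnclosingCircle(X))
Q=C[(r>.016)&(r<.03)&(abs(t-.08)<.006)]; n=np.linalg.svd(Q-Q.mean(0),full_matrices=False)[2][2]; print("tilt deg",np.degrees(np.arccos(abs(n@u))))
E
```

```text
t: 14.48
tcp_pos: [0.6811, -0.046, 0.3825]
orientation: [-0.223, 0.465, 0.848, 0.125]
wrist_force: [-0.6, 0.4, -1.9]
grip_width: 0.0774
top t [0.0729 0.0807 0.0826]  peg tip 0.0835
ring 2067 ((0.005329805426299572, -0.0003597673785407096), 0.02996049076318741)
tilt deg 2.2724205819920926
```

View pics/w5.png

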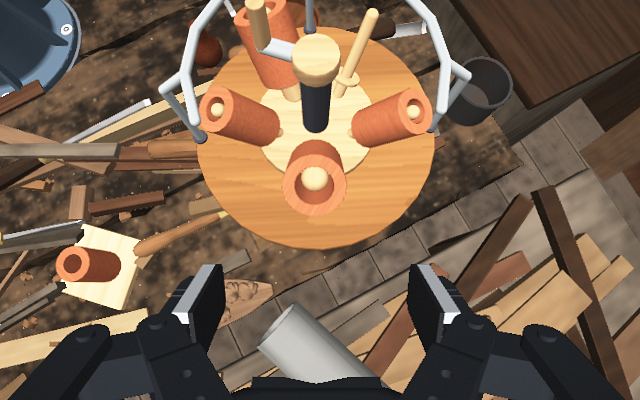

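The sleeve sits at (315,188) with its top end 80.7 mm above the collar, 5.3 mm off axis and tilted about 2°. The board sleeve is standing at (75,265) and the gripper is clear.

```bash
python3 -c "
from station import job; print(job.job_done())"
```

```text
the job is handed in; nothing more can be done
None
```

The wide sleeve from the dish now hangs on the thick peg, which stands in the middle of the hoop's gap. I handed the job in at about 14.5 s; no verdict was reported. I turned the rack about −173° by the crank pin, gripped the sleeve upright, tilted it 30° and slid it down the peg without feeling any contact.

| Last check | Measured | Allowed |
|---|---|---|
| Sleeve centre up the peg from the collar | about 41 mm (top end at 80.7 mm) | 34–47 mm |
| Sleeve offset from the peg axis | about 5 mm | 11 mm |
| Sleeve tilt against the peg | about 2° | about 11° |
| Peg away from the gap's middle | about 1–3° | about 14° |

- **Peg angle:** this was measured before the sleeve went on. I did not re-measure it after letting go, but the last picture shows no shift.
- **Other items:** in the last picture the narrow sleeve stands on the board, and the gripper is clear of everything. I did not measure the bystanders; I saw no contact with them.
- **Disagreements:** the cameras differed by 3–5 mm on the rack's axis and gave the gap's middle as −55° to −58°. The wrist camera's fit of the peg settled the final alignment.

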